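Level the sprung serving shelf and hold it down on its foot

TASK

Level the little serving shelf before the drinks go on it: it floats on springs, so the spirit level lying on it reads true only while you press the level's black rubber pad down until the shelf rests firmly on its levelling foot. Push the red foot knob down and turn it to raise or lower the foot until, with the level pressed, the bubble stands between its two black lines. Finish while still pressing: keep the level pressed down by its pad with the bubble centred, leave the level lying lengthwise on the shelf, and do not shift the crockery, jars and bread around.

Things in the scene. Friction and masses are not known exactly. Their poses are not given: they have to be found in the camera images.
- stand: Dark steel serving stand fixed to the table, base plate 290 x 180 x 12 mm; origin on the table under the middle of the plate, x from its front edge (nearer the robot) to its rear hinge, y to the left, z up. A grey block 56 x 56 mm, 85 mm high, stands at x -90, y -145 mm and carries the foot knob.
- shelf: Light wood board 250 (front to back) x 150 x 18 mm; origin on its hinge, at the middle of the rear edge and thickness, 91 mm above the table; x to the rear, z up; board from x -250 to 0. Springs hold its front up 2.9 degrees. 3 to 5 N on the level's pad pushes it down, up to 20 mm there, until it meets the foot (at the start 1 to 2.2 degrees nose-low); force beyond that rests on the foot.
- foot: Levelling foot: steel arm out of the grey block with a black rubber pad under the right front of the shelf, 210 mm in front of the hinge. Origin on the table under the knob's axis, shifting with the foot. The driven knob moves it 3 mm per rad: up when turned clockwise seen from above, down when anticlockwise. Stays put under up to 20 N. Range 12 mm below to 5 mm above the level height.
- knob_grip (a point): Grip point on the foot knob's vertical axis, 136 mm above the table when up: red bar 46 mm long (along this point's x), 12 mm thick (y), 30 mm high on a black disc of 56 mm diameter; the point is 24 mm above the disc, 6 mm below the bar's top. z is up. The knob turns without end.
- knob_push (a joint): How far the foot knob is pushed down, m: 0 up. A spring pushes it up (2 N, 3.5 N when down); after 6 mm its friction clutch meets the spindle and stops it. Turning moves the foot only while the knob is pushed down with 15 to 25 N in all (with less the clutch slips); when up it idles freely.
- level: Yellow spirit level, loose, lying lengthwise (front to back) on the shelf: 200 x 24 x 38 mm, 0.3 kg; origin at the centre of its underside, x along its length to the rear, z up. Green vial in the middle of its top.
- level_pad (a point): Centre of the top of the level's black rubber press pad, 44 x 24 mm, on the level's front end, 70 mm in front of its middle and 42 mm above its underside; same axes as the level.
- bubble (a joint): White bubble (17 mm long) in the level's vial, offset along the level's x given as an angle: 0.01 rad = 1 mm. 0 centred, positive to the rear (front too low), negative to the front; 8 mm per degree of slope, stops at +-20 mm, settles in 1.5 s. Two black lines round the vial stand 12 mm either side of its middle: the bubble is between them within about +-3.5 mm.
- jam: Bystander: dark red jam jar with red lid, 66 mm across, 100 mm high, left of the stand; origin at the centre of its underside.
- honey: Bystander: amber honey jar with brass lid, 62 mm across, 85 mm high, to the right of the knob; origin at the centre of its underside.
- mug: Bystander: blue mug, 78 mm across, 90 mm high, left of the stand; origin at the centre of its underside.
- roll: Bystander: brown bread roll, 80 mm across, 44 mm high, in front of the stand; origin at the centre of its underside.
- bowl: Bystander: white bowl, 130 mm across, 50 mm high; origin at the centre of its underside.
Not all that is in view belongs to the job. There is more than one size of the level; the one meant has the size given above.

How it is judged (in metres and radians):
On the way, in this order (a step that is already met when the one before it is completed fails the run):
1. the foot knob has been pushed down onto its clutch (value of joint knob_push above 0.005 m), for 0.2 s.
2. the level is pressed by the fingers, the shelf rests on its foot and the bubble is centred (contact force between the fingers and level above 3 N and contact force between foot and shelf above 1 N and value of joint bubble between -0.035 and 0.035 rad), for 0.3 s.
At the end, for the whole second after the job is handed in: Finishes pressing, all through the last second: fingers press the level with 3 to 50 N, level flat on the shelf and within 0.25 rad of lengthwise, arm not pushing the shelf itself, shelf resting on its foot with over 1 N, bubble within 3.5 mm of centre (all of step 2 and contact force between the fingers and level below 50 N and contact force between the arm and shelf below 0.5 N and contact force between level and shelf above 3 N and angle between the x axis of level and the x axis of shelf, either way round below 0.25 rad and z of level in the frame of shelf between 0.004 and 0.014 m); the arm keeps its last pose, push and grip.
It fails at once if the level is pressed harder than 60 N (contact force between the fingers and level above 60 N).
It fails at once if a bystander is shifted more than 30 mm (distance of any of jam, honey, mug, roll, bowl from where it was at the start of the episode above 0.03 m).
It also fails if it takes over 64 s, if anything falls off the work surface, if the arm or the gripper's body presses on something with over 40 N, if the wrist force passes 120 N, or if a joint passes its speed limit or range.

ROBOT

A 6-joint arm with a two-finger parallel gripper is mounted at the origin on the work surface. World frame = base frame: x ahead of the robot, y to its left, z up, the work surface at z = 0. Lengths are in mm, angles in rad, forces in N, time in s.
With the tool pointing down it reaches from about 275 to 750 mm from the base axis. Payload 10.2 kg.
Tool frame: the origin (TCP) lies at the very end of the fingers, on their centre line; the grasp point (between the pads) lies 19 mm behind it; z points along the fingers, y is the line along which they close (so a half turn about z gives the same grasp; the last joint's range is limited). The gripper opens to 85 mm and grips with 20 to 120 N. Pads are 22 mm wide; open, the fingers measure 114 mm over their backs; the gripper's body (76 mm by 85 mm) begins 54 mm behind the grasp point. The pads swing forward as they close: fully open they stand 13 mm farther back than shut.
Start: joints at [-1.534, 0.313, 1.498, -0, 1.331, -0.223], TCP at [134.852, -507.391, 209.194] pointing down, gripper open.
Joint ranges: [-2.94, 2.94], [-0.97, 2.17], [0.19, 2.56], [-1.23, 4.37], [0.02, 3.11], [-2.88, 2.88]. Speed limits (rad/s): [2.39, 2.39, 3.01, 3.14, 3.14, 3.14].

INTERFACE

Orientations are given as a unit quaternion [w, x, y, z].
In Python, from rig import * gives the robot as it stands. The module is installed in compiled form; this text tells all that it offers.
- The arm moves only by the shell command python3 -m crank 'ROWS' [FORCE]. ROWS is JSON, a list that holds one entry, the list of rows, each a list of 7 numbers: the shift along the tool's x, y, z in units of 25 mm (1.0 is 25 mm), then the turn, a rotation vector about the tool's x, y, z in units of 8 degrees (1.0 is 8 degrees), then the finger opening in mm, from 0 to 85.4. A call has exactly 8 rows; each row shifts and turns the commanded pose from where the row before left it, along the tool's axes as they then stand; what a row does not reach is not made up. A row lasts 1/10 s, in which the tool goes at most 50 mm and 8.59 degrees, less where a joint would pass 70% of its speed; a pose out of reach is approached as far as the arm can. A call is refused whole if a number of a shift passes 1 or a number of a turn 1, either way. A call with a gripper value outside its range is refused whole. The fingers move at their own pace and stop on an object; FORCE is the grip in N (left out, the last holds). Time passes only in rows, so rows that do not move let the fingers close, or fill a call up. It gives the time, the measured TCP pose, the force, the opening and the grip force at its end, in the units of the state.
- sense(): the state, without advancing time (a new reading comes with each control period).
- capture(name): name is "scene" or "top" or "wrist"; returns the picture (400x640x3 uint8, blue, green, red); there is no depth.
- camera_model(name): a dict with "fx", "fy", "cx", "cy" (pixels), "k1" (the pictures are not rectified: a ray, as slopes to the right and down, at radius r is drawn at 1 + k1 r^2 times it, then the intrinsics apply), "world_from_camera" (4x4, takes a point from camera to world coordinates); the wrist camera has in their place "T_tool_cam" (4x4, takes a point from camera to tool coordinates, whose origin is the TCP and whose axes are the flange's). Camera axes: x right, y up, looking along -z (the intrinsics and any distortion apply to the point x, -y, -z); pixel columns grow to the right and rows downward; lengths in mm; the calibration is good to about 2 mm. A picture is of the moment at which its call begins: read the wrist's pose just before it. camera_model takes no time and is no camera call.
- finish_job(): hands the job in; it is judged then, once.
The state is a dict: "time_s": time; "joints": joint angles; "dq": joint speeds; "tau": joint torques, N m; "eef_pos": TCP position; "ee_rot": TCP orientation; "force": force on the tool from outside, world axes, zero at the start; "wrist_torque": the same for the moment, N m; "grip_width": opening from 0.0 (shut) to 1.0 (fully open); "grip_force": force on a finger pad.
Only numpy, scipy, OpenCV 4.12 (cv2) and the standard library are available. Lean on these libraries where they do the work, as an engineer would, in place of code of your own. Each camera call takes 0.05 s, during which the arm holds its last target. There are 200 camera calls.

## Working session

There is one attempt and no reset: what is moved stays moved. The work goes in short steps, Python scripts to look and compute and a shell command to move; the robot and the scene stay as the last step left them, time stands still between calls to the robot, and variables do not carry over. Pictures are saved under pics/ and viewed, at most 10 in all, crops included, and the job is handed in when it is done.

```bash
mkdir -p pics
python3 - <<'E'
from rig import *
import cv2
s=sense();print(s)
for n in("scene","top"):
    cv2.imwrite(f"pics/{n}0.png",capture(n));print(n,camera_model(n))
print(camera_model("wrist"))
E
```

```text
{'time_s': 0.0, 'joints': array([-1.53441460e+00,  3.13500629e-01,  1.49848862e+00,  9.91881139e-06,
        1.33101918e+00, -2.23402388e-01]), 'dq': array([-0.00164546,  0.00101923, -0.00119288,  0.00111373, -0.00097958,
        0.00088895]), 'tau': array([-2.82492783e-04, -4.12267613e+01, -2.59745032e+01, -1.49628459e-04,
        4.10742898e-03,  2.12998037e-05]), 'eef_pos': array([ 134.83588228, -507.06920304,  208.58980388]), 'ee_rot': array([-7.04346214e-04,  9.91575786e-01,  1.29525906e-01,  7.08941191e-05]), 'force': array([-0.66972349, -1.60440666,  0.29277418]), 'wrist_torque': array([-0.00183706,  0.03750987, -0.00290122]), 'grip_force': 0.0, 'grip_width': 0.9993405603272774}
scene {'fx': 383.1959697136585, 'fy': 383.1959697136585, 'cx': 319.7717636788267, 'cy': 193.36127745888743, 'k1': -0.011900738942878226, 'world_from_camera': array([[-8.76679336e-01, -2.65418157e-01,  4.01231286e-01,
         9.58622213e+02],
       [ 4.81021332e-01, -4.71146086e-01,  7.39350961e-01,
         8.55524556e+02],
       [-7.19861922e-03,  8.41174517e-01,  5.40715833e-01,
         7.7355759
[... 379 characters left out ...]
.49372992e-03,
         2.33596376e+00],
       [-1.39955690e-03,  1.56984983e-01,  9.87599998e-01,
         1.31823140e+03],
       [ 0.00000000e+00,  0.00000000e+00,  0.00000000e+00,
         1.00000000e+00]])}
{'fx': 311.2836646000725, 'fy': 311.2836646000725, 'cx': 317.03967140123416, 'cy': 195.32782510731192, 'k1': -0.019222011519148992, 'T_tool_cam': array([[ 2.51319669e-04,  9.61316895e-01,  2.75444667e-01,
         6.85250531e+01],
       [ 9.99998858e-01, -6.52076055e-04,  1.36336764e-03,
         3.80596542e-02],
       [ 1.49023922e-03,  2.75444009e-01, -9.61315961e-01,
        -1.63579093e+02],
       [ 0.00000000e+00,  0.00000000e+00,  0.00000000e+00,
         1.00000000e+00]])}
```

View pics/scene0.png

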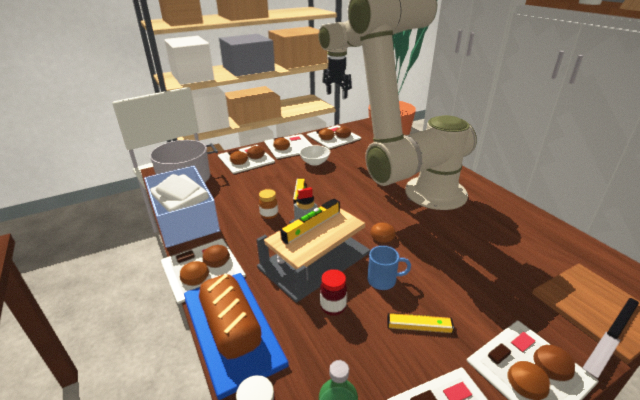

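View pics/top0.png

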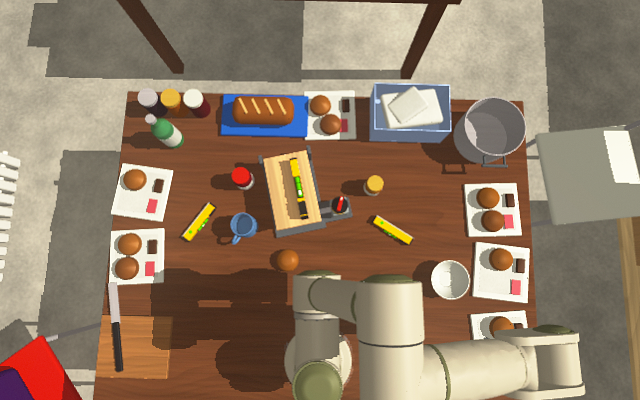

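The scene shows the stand in the middle with the level on its shelf. In the top view the level runs from about (295,158) to (304,218) and the red knob is near (340,205). Next is an enlarged crop for accurate pixels.

```bash
cat > h.py <<'E'
from rig import *
import numpy as np, cv2
from scipy.spatial.transform import Rotation as R
def model(n):
    m=camera_model(n)
    if n=="wrist":
        s=sense();T=np.eye(4);q=s['ee_rot'];T[:3,:3]=R.from_quat([*q[1:],q[0]]).as_matrix();T[:3,3]=s['eef_pos']
        m['world_from_camera']=T@m['T_tool_cam']
    return m
def ray(m,u,v):
    d=np.array([(u-m['cx'])/m['fx'],(v-m['cy'])/m['fy']]);p=d.copy()
    for _ in range(5): p=d/(1+m['k1']*(p@p))
    W=m['world_from_camera'];return W[:3,3],W[:3,:3]@np.array([p[0],-p[1],-1])
def at(m,u,v,z):
    o,d=ray(m,u,v);return o+d*(z-o[2])/d[2]
def proj(m,P):
    W=m['world_from_camera'];c=W[:3,:3].T@(np.array(P)-W[:3,3]);p=np.array([c[0],-c[1]])/-c[2];p=p*(1+m['k1']*(p@p))
    return p[0]*m['fx']+m['cx'],p[1]*m['fy']+m['cy']
E
python3 - <<'E'
from h import *
a=cv2.imread('pics/top0.png')[140:250,250:390];cv2.imwrite('pics/topc.png',cv2.resize(a,None,fx=5,fy=5,interpolation=cv2.INTER_CUBIC))
E
```

```text
(no output)
```

View pics/topc.png

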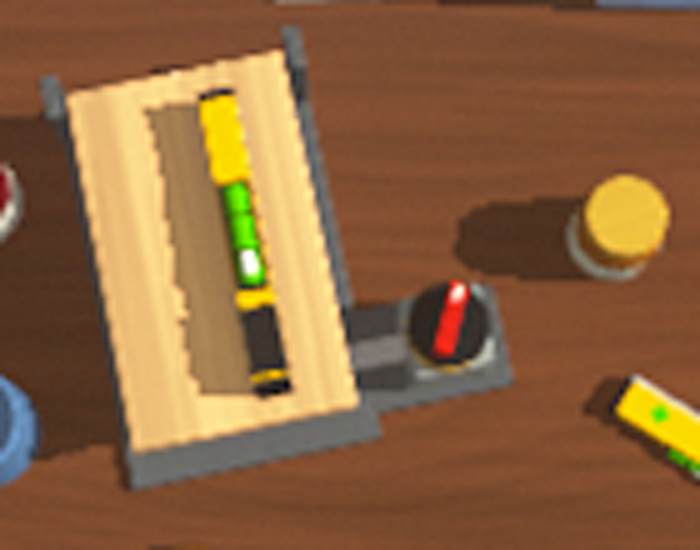

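The crop shows the level with its black pad at about (303,207) in the full image. The knob disc is centred near (340,205), with the bar from (341.6,197.4) to (339.4,210.4), and the honey jar is at (375,185).

Run:
```python
from h import *
m=model('top');np.set_printoptions(precision=1,suppress=True)
f=lambda u,v,z:at(m,250+u/5,140+v/5,z)
print('disc',f(449,326,112)[:2],'bar',f(459,285,142)[:2],f(448,345,142)[:2])
# shelf front 12.7mm up at 250; top z 100 rear ->112 front; level top +38
r,fr=f(218,93,141),f(273,383,149);print('level',r[:2],fr[:2],np.linalg.norm(r-fr))
print('pad',f(265,337,151)[:2])
A,B,C,D=f(68,97,100),f(285,52,100),f(357,403,112),f(133,450,112)
print('shelf',A[:2],B[:2],C[:2],D[:2],(A+B)[:2]/2)
rm=(A+B)/2;fm=(C+D)/2;d=rm-fm;print('yaw shelf',np.degrees(np.arctan2(d[1],d[0])),'lvl',np.degrees(np.arctan2(*(r-fr)[1::-1])))
print('honey',f(627,215,85)[:2])
print('tool yaw',sense()['ee_rot'])
```

```text
disc [512.3 -59.5] bar [534.6 -64. ] [495.4 -57.6]
level [658.2  95.8] [467.2  53.3] 195.89358332097007
pad [496.2  59.2]
shelf [664.4 200.6] [699.7  54.6] [459.9  -0.4] [425.4 144.5] [682.1 127.6]
yaw shelf 13.049091269520453 lvl 12.547906143542598
honey [ 595.8 -180.3]
tool yaw [-0.   1.   0.1  0. ]
```

```bash
python3 -m crank '[[[0.8,-0.56,0.02,0,0,0,85],[0.8,-0.56,0.02,0,0,0,85],[0.8,-0.56,0.02,0,0,0,85],[0.8,-0.56,0.02,0,0,0,85],[0.8,-0.56,0.02,0,0,0,85],[0.8,-0.56,0.02,0,0,0,85],[0.8,-0.56,0.02,0,0,0,85],[0.8,-0.56,0.02,0,0,0,85]]]' 60
python3 -m crank '[[[0.8,-0.56,0.02,0,0,0,85],[0.8,-0.56,0.02,0,0,0,85],[0.8,-0.56,0.02,0,0,0,85],[0.8,-0.56,0.02,0,0,0,85],[0.8,-0.56,0.02,0,0,0,85],[0.8,-0.56,0.02,0,0,0,85],[0.8,-0.56,0.02,0,0,0,85],[0.8,-0.56,0.02,0,0,0,85]]]'
python3 -m crank '[[[0.8,-0.56,0.02,0,0,-1,85],[0,0,0,0,0,-1,85],[0,0,0,0,0,-1,85],[0,0,0,0,0,-1,85],[0,0,0,0,0,-1,85],[0,0,0,0,0,-1,85],[0,0,0,0,0,-1,85],[0,0,0,0,0,-1,85]]]'
```

```text
time_s: 0.9
eef_pos: [261.2, -357.1, 205.0]
ee_rot: [-0.0, 0.992, 0.129, -0.0]
force: [1.2, 0.7, 0.4]
grip_width: 0.997
grip_force: 0.0
time_s: 1.7
eef_pos: [387.0, -207.8, 201.0]
ee_rot: [-0.0, 0.992, 0.13, -0.0]
force: [-0.0, 0.2, 0.5]
grip_width: 0.994
grip_force: 0.0
time_s: 2.5
eef_pos: [402.2, -189.9, 200.4]
ee_rot: [-0.0, 0.77, 0.638, -0.0]
force: [0.4, -0.6, 0.4]
grip_width: 0.991
grip_force: 0.0
```

```bash
python3 -m crank '[[[0,0,0,0,0,-1,85],[0,0,0,0,0,-1,85],[0,0,0,0,0,-1,85],[0,0,0,0,0,-1,85],[0,0,0,0,0,-1,85],[0,0,0,0,0,-1,85],[0,0,0,0,0,-1,85],[0,0,0,0,0,-1,85]]]'
python3 -m crank '[[[0,0,0,0,0,-1,85],[0,0,0,0,0,-1,85],[0,0,0,0,0,-1,85],[0,0,0,0,0,-0.4,85],[-0.5,0,0,0,0,0,85],[0,0,0,0,0,0,85],[0,0,0,0,0,0,85],[0,0,0,0,0,0,85]]]'
python3 - <<'E'
from h import *
s=sense();q=s['ee_rot'];M=R.from_quat([*q[1:],q[0]]).as_matrix()
print(s['joints'],s['eef_pos'],np.degrees(np.arctan2(M[1,0],M[0,0])),s['force'])
d=np.array([511.5,-60,190])-s['eef_pos'];print(M.T@d/25)
E
```

```text
time_s: 3.3
eef_pos: [402.1, -189.9, 200.4]
ee_rot: [-0.0, 0.316, 0.949, 0.0]
force: [0.2, 0.1, -0.1]
grip_width: 0.991
grip_force: 0.0
time_s: 4.1
eef_pos: [414.2, -192.0, 200.6]
ee_rot: [-0.0, 0.086, 0.996, 0.0]
force: [-0.1, 0.4, -0.3]
grip_width: 0.995
grip_force: 0.0
[-6.91605326e-01  1.69316835e-01  1.70481211e+00 -3.65344610e-05
  1.26795534e+00 -2.08925619e+00] [ 414.24016545 -192.02417901  200.57012975] 170.0801232880181 [-0.121864    0.37303999 -0.34324346]
[-2.92266146  5.87212598  0.42275946]
```

```bash
python3 -m crank '[[[-0.48,0.98,0.07,0,0,0,85],[-0.48,0.98,0.07,0,0,0,85],[-0.48,0.98,0.07,0,0,0,85],[-0.48,0.98,0.07,0,0,0,85],[-0.5,0.98,0.07,0,0,0,85],[-0.5,0.97,0.07,0,0,0,85],[0,0,0,0,0,0,85],[0,0,0,0,0,0,85]]]'
python3 - <<'E'
from h import *
m=model('wrist');a=capture('wrist');cv2.imwrite('pics/w1.png',a)
for P in [(511.5,-60,112),(534,-64,142),(489,-56,142),(496,59,151)]:print(proj(m,P))
m=model('top');cv2.imwrite('pics/t1.png',capture('top'))
s=sense();print(s['joints'],s['eef_pos'],s['ee_rot'])
E
```

```text
time_s: 4.9
eef_pos: [511.5, -60.1, 190.0]
ee_rot: [-0.0, 0.086, 0.996, -0.0]
force: [-0.0, -0.6, -0.3]
grip_width: 0.996
grip_force: 0.0
(np.float64(317.45148384952404), np.float64(197.78453522942144))
(np.float64(317.41879165109873), np.float64(239.0239990309471))
(np.float64(317.707875760643), np.float64(178.4749807980867))
(np.float64(490.73407828002325), np.float64(162.7223927787609))
[-3.46016793e-01  3.06333643e-01  1.55731188e+00 -1.74756645e-04
  1.27803100e+00 -1.74301104e+00] [511.34703685 -60.77346828 190.27689282] [-6.19697981e-05  8.67665778e-02  9.96228665e-01 -7.01218858e-05]
```

View pics/w1.png

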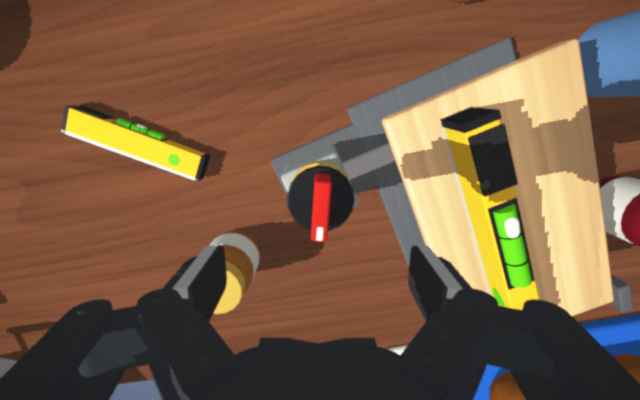

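The wrist view shows the knob disc centred near (321,198). The bar's top runs from (322,174) to (319,227), and the pad is centred near (491,159).

Run:
```python
from h import *
m=model('wrist');np.set_printoptions(precision=1,suppress=True)
print('disc',at(m,321.5,198,112),'bar',at(m,322,175,142),at(m,318.7,227,142))
print('pad',at(m,491,159,151), 'corners',[at(m,*p,151)[:2] for p in((473,133),(503,126),(515,187),(481,196))])
q=sense()['ee_rot'];M=R.from_quat([*q[1:],q[0]]).as_matrix();p=sense()['eef_pos']
print(M.T@(np.array([511.5,-63,118])-p))
```

```text
disc [512.2 -57.5 112. ] bar [487.  -53.3 142. ] [524.8 -62.2 142. ]
pad [493.6  58.7 151. ] corners [array([474.6,  47.5]), array([473.4,  66.9]), array([515.8,  74.5]), array([518.2,  51.3])]
[-0.5 -2.2 72.3]
```

```bash
python3 -m crank '[[[0,0.07,0.5,0,0,0.35,85],[0,0,0.5,0,0,0,85],[0,0,0.5,0,0,0,85],[0,0,0.5,0,0,0,85],[0,0,0.5,0,0,0,85],[0,0,0.39,0,0,0,85],[0,0,0,0,0,0,85],[0,0,0,0,0,0,30]]]' 60
python3 -m crank '[[[0,0,0,0,0,0,0],[0,0,0,0,0,0,0],[0,0,0,0,0,0,0],[0,0,0,0,0,0,0],[0,0,0,0,0,0,0],[0,0,0,0,0,0,0],[0,0,0,0,0,0,0],[0,0,0,0,0,0,0]]]' 60
python3 -c "
from h import *
print(sense()['force'],sense()['wrist_torque'])"
```

```text
time_s: 5.8
eef_pos: [512.2, -58.5, 118.1]
ee_rot: [0.0, 0.111, 0.994, -0.0]
force: [0.1, -0.3, -0.0]
grip_width: 0.854
grip_force: 0.0
time_s: 6.6
eef_pos: [512.2, -57.9, 118.0]
ee_rot: [0.0, 0.111, 0.994, 0.001]
force: [0.4, 5.0, 1.1]
grip_width: 0.094
grip_force: 58.7
[0.40415879 4.97016324 1.05121727] [ 0.91533438 -0.15413223  0.02113107]
```

```bash
python3 -m crank '[[[0,0.03,0.08,0,0,0,0],[0,0,0.08,0,0,0,0],[0,0,0.08,0,0,0,0],[0,0,0.04,0,0,0,0],[0,0,0,0,0,0,0],[0,0,0,0,0,0,0],[0,0,0,0,0,0,0],[0,0,0,0,0,0,0]]]'
```

```text
time_s: 7.4
eef_pos: [512.5, -57.7, 112.0]
ee_rot: [0.0, 0.111, 0.994, -0.0]
force: [-3.5, 4.6, 11.4]
grip_width: 0.089
grip_force: 61.3
```

```bash
python3 -m crank '[[[0,0,0.035,0,0,0,0],[0,0,0,0,0,0,0],[0,0,0,0,0,0,0],[0,0,0,0,0,0.5,0],[0,0,0,0,0,0.5,0],[0,0,0,0,0,0.5,0],[0,0,0,0,0,0.5,0],[0,0,0,0,0,0,0]]]'
python3 -c "
from h import *
s=sense();print(s['force'],s['wrist_torque'],s['joints'])"
```

```text
time_s: 8.2
eef_pos: [512.8, -57.1, 111.8]
ee_rot: [0.001, 0.249, 0.969, 0.001]
force: [-3.5, 8.8, 19.2]
grip_width: 0.087
grip_force: 62.9
[-3.50888384  8.79874232 19.22456516] [1.51990028 0.69024528 0.02774484] [-0.33895656  0.39121774  1.65867525  0.00167057  1.08989302 -1.40758242]
```

```bash
python3 -m crank '[[[0.015,0.03,0,0,0,0.9,0],[0,0,0,0,0,1,0],[0,0,0,0,0,1,0],[0,0,0,0,0,1,0],[0,0,0,0,0,1,0],[0,0,0,0,0,1,0],[0,0,0,0,0,1,0],[0,0,0,0,0,1,0]]]'
python3 -c "
from h import *
s=sense();print(s['force'],s['wrist_torque'],s['joints'])"
```

```text
time_s: 9.0
eef_pos: [515.3, -55.5, 112.2]
ee_rot: [0.002, 0.721, 0.693, 0.004]
force: [10.5, 14.4, 11.9]
grip_width: 0.089
grip_force: 62.1
[10.53044429 14.38585544 11.94301464] [ 2.54295061 -1.73259865  0.14988322] [-0.33615904  0.39173915  1.6568441   0.00531417  1.08540793 -0.29928655]
```

```bash
python3 -m crank '[[[0,0,-0.1,0,0,0,45],[0,0,-0.1,0,0,0,45],[0,0,0,0,0,0,45],[0,0,-0.8,0,0,0,45],[0,0,-0.8,0,0,0,45],[0,0,-0.8,0,0,0,45],[0,0,0,0,0,-0.9,10],[0,0,0,0,0,-0.9,0]]]'
python3 - <<'E'
from h import *
s=sense();q=s['ee_rot'];M=R.from_quat([*q[1:],q[0]]).as_matrix()
print(s['joints'],s['eef_pos'],np.degrees(np.arctan2(M[1,0],M[0,0])),s['force'])
d=np.array([494.5,58.8,172])-s['eef_pos'];print(M.T@d/25)
E
```

```text
time_s: 9.8
eef_pos: [512.2, -57.3, 175.2]
ee_rot: [0.0, 0.624, 0.781, -0.0]
force: [0.4, 0.6, -0.9]
grip_width: 0.197
grip_force: 0.0
[-3.38781969e-01  3.20837932e-01  1.57857152e+00 -5.25411481e-04
  1.24191621e+00 -5.61683400e-01] [512.1941428  -57.31772164 175.20504813] 102.78103109715053 [ 0.44916912  0.56583743 -0.89536998]
[4.68627265 0.33730444 0.12555011]
```

```bash
python3 -m crank '[[[0.78,0.06,0,0,0,0,0],[0.78,0.06,0,0,0,0,0],[0.78,0.06,0,0,0,0,0],[0.78,0.05,0,0,0,0,0],[0.78,0.05,0,0,0,0,0],[0.78,0.05,0.1,0,0,0,0],[0,0,0,0,0,0,0],[0,0,0,0,0,0,0]]]'
python3 - <<'E'
from h import *
m=model('wrist');a=capture('wrist');cv2.imwrite('pics/w2.png',a)
for P in [(494.5,58.8,151)]:print(proj(m,P))
s=sense();print(s['eef_pos'],s['ee_rot'],s['force'])
E
```

```text
time_s: 10.6
eef_pos: [495.0, 58.7, 172.4]
ee_rot: [-0.0, 0.626, 0.78, -0.0]
force: [0.9, -0.6, 0.7]
grip_width: 0.001
grip_force: 0.0
(np.float64(318.5108264501304), np.float64(221.013854766183))
[495.12067182  58.3826525  172.42407382] [ 2.41626375e-06  6.26072209e-01  7.79765047e-01 -2.47776792e-04] [ 0.12783637  0.30733852 -0.73087981]
```

View pics/w2.png

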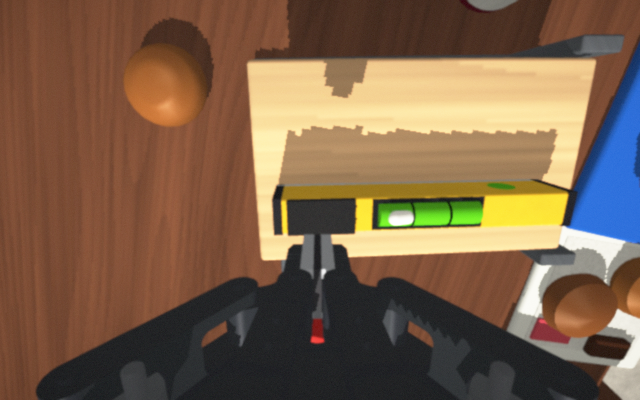

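The wrist view shows the closed fingers just below the pad, whose centre is near (320,217). The vial lines are at x 413 and 451, and the bubble is at about 402, at its front stop. I'll press now.

```bash
python3 -m crank '[[[0.1,0.02,0.2,0,0,0,0],[0,0,0.2,0,0,0,0],[0,0,0.2,0,0,0,0],[0,0,0.2,0,0,0,0],[0,0,0.15,0,0,0,0],[0,0,0.15,0,0,0,0],[0,0,0.1,0,0,0,0],[0,0,0,0,0,0,0]]]'
python3 -c "
from h import *
s=sense();print(s['force'])"
```

```text
time_s: 11.45
eef_pos: [494.9, 61.7, 142.3]
ee_rot: [-0.0, 0.626, 0.78, -0.0]
force: [-0.8, 1.1, 0.5]
grip_width: -0.0
grip_force: 0.0
[-0.80399677  1.05166944  0.51546016]
```

```bash
python3 -m crank '[[[0,0,0.1,0,0,0,0],[0,0,0.1,0,0,0,0],[0,0,0.06,0,0,0,0],[0,0,0,0,0,0,0],[0,0,0,0,0,0,0],[0,0,0,0,0,0,0],[0,0,0,0,0,0,0],[0,0,0,0,0,0,0]]]'
python3 -c "
from h import *
s=sense();print(s['force']);cv2.imwrite('pics/w3.png',cv2.resize(capture('wrist')[130:280,220:500],None,fx=2.5,fy=2.5))"
```

```text
time_s: 12.25
eef_pos: [495.0, 61.7, 136.1]
ee_rot: [0.0, 0.626, 0.78, 0.0]
force: [-0.4, -0.2, 0.3]
grip_width: 0.0
grip_force: 0.0
[-0.42633802 -0.16048816  0.31652897]
```

View pics/w3.png

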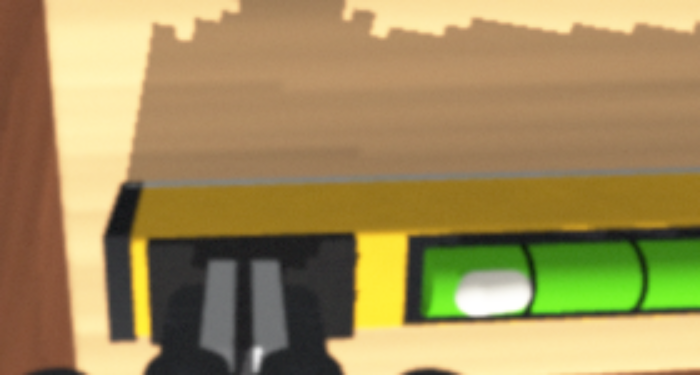

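The crop shows the fingertips over the pad near (265,260), and the bubble is still at its front stop with no force felt. I'll check the pad's actual height from its known 44 mm length.

Run:
```python
from h import *
m=model('wrist');np.set_printoptions(precision=1,suppress=True)
c=lambda x,y:(220+x/2.5,130+y/2.5)
print('tcp px',proj(m,sense()['eef_pos']))
for z in(130,135,140,145,150):
    P=[at(m,*c(*p),z) for p in((148,240),(353,235),(353,335),(150,340),(530,280),(640,275))]
    print(z,np.linalg.norm(P[0]-P[1]),np.linalg.norm(P[2]-P[3]),np.linalg.norm(P[1]-P[2]),np.linalg.norm(P[4]-P[5]),sum(P[:4])/4)
```

```text
tcp px (np.float64(319.4722944630139), np.float64(234.68638113120062))
130 47.81955482726272 49.25034611266089 25.91395765782778 26.230830918980725 [497.7  52.5 130. ]
135 46.410488232531534 47.79911935538585 25.15036853189744 25.457904702216638 [497.1  54.8 135. ]
140 45.00142163780024 46.347892598110846 24.386779405967197 24.68497848545254 [496.5  57.1 140. ]
145 43.592355043068885 44.89666584083591 23.623190280036898 23.912052268688335 [496.   59.3 145. ]
150 42.1832884483377 43.44543908356081 22.85960115410657 23.13912605192435 [495.4  61.6 150. ]
```

```bash
cat >> h.py <<'E'
def bubble():
    """mm offset of bubble from the middle of the two lines (wrist view, + rear = right)"""
    a=capture('wrist').astype(int);B,G,Rr=a[...,0],a[...,1],a[...,2]
    g=(G>90)&(G>Rr*1.6)&(G>B*1.6);g[:, :360]=0;g[:170]=0;g[265:]=0;g[:,540:]=0
    n,l,st,_=cv2.connectedComponentsWithStats(cv2.dilate(g.astype(np.uint8),np.ones((5,5))))
    k=1+np.argmax(st[1:,4]);x,y,w,h=st[k,:4]
    sub=a[y:y+h,x:x+w];mn=sub.min(2);wm=(mn>130)&(sub.max(2)-mn<60)
    wx=np.where(wm.sum(0)>=3)[0];b=x+(wx.min()+wx.max())/2 if len(wx) else None
    mid=sub[h//2-2+0:h//2+4,:,1].mean(0)
    sm=cv2.GaussianBlur(mid[None].astype(np.float32),(0,0),6)[0];dk=sm-mid
    cand=[i for i in range(4,w-4) if dk[i]==dk[max(0,i-4):i+5].max() and dk[i]>8]
    return dict(box=(x,y,w,h),bub=b,bw=(wx.min()+x,wx.max()+x) if len(wx) else None,lines=[(x+i,round(float(dk[i]))) for i in cand])
E
python3 -m crank '[[[0,0,0.04,0,0,0,0],[0,0,0,0,0,0,0],[0,0,0,0,0,0,0],[0,0,0,0,0,0,0],[0,0,0,0,0,0,0],[0,0,0,0,0,0,0],[0,0,0,0,0,0,0],[0,0,0,0,0,0,0]]]'
python3 -c "
from h import *
s=sense();print(s['force']);print(bubble());print(sense()['force'])"
```

```text
time_s: 13.1
eef_pos: [495.0, 61.7, 135.1]
ee_rot: [-0.0, 0.626, 0.78, -0.0]
force: [-0.5, 0.3, -0.2]
grip_width: -0.002
grip_force: 0.0
[-0.53866706  0.33936266 -0.15535492]
{'box': (np.int32(387), np.int32(225), np.int32(132), np.int32(35)), 'bub': np.float64(418.0), 'bw': (np.int64(403), np.int64(433)), 'lines': [(np.int32(406), 12), (np.int32(434), 106), (np.int32(479), 114)]}
[ 0.47427381 -0.06019767 -0.07990023]
```

Run:
```python
from h import *
np.set_printoptions(precision=1,suppress=True)
def wm(p,q):
    m=camera_model('wrist');T=np.eye(4);T[:3,:3]=R.from_quat([*q[1:],q[0]]).as_matrix();T[:3,3]=p;m['world_from_camera']=T@m['T_tool_cam'];return m
V=[('w1',wm([511.4,-60.4,190.1],[0,.0868,.9962,0]),491,159),('w2',wm([495.05,58.5,172.4],[0,.626,.78,0]),320,216.5),
('w3',wm([495,61.7,136.1],[0,.626,.78,0]),220+251/2.5,130+288/2.5),('top',model('top'),303,207.4)]
def tri(V):
    A=np.zeros((3,3));b=np.zeros(3)
    for n,m,u,v in V:
        o,d=ray(m,u,v);d/=np.linalg.norm(d);Q=np.eye(3)-np.outer(d,d);A+=Q;b+=Q@o
    X=np.linalg.solve(A,b);print([v[0] for v in V],X,[np.array(proj(m,X))-[u,v] for n,m,u,v in V])
tri(V);tri(V[:3]);tri(V[1:3]);tri(V[:2]);tri([V[0],V[2]])
```

```text
['w1', 'w2', 'w3', 'top'] [495.9  59.9 146.2] [array([-0.3,  0.3]), array([1. , 0.5]), array([0.2, 0.3]), array([-0.2,  0.3])]
['w1', 'w2', 'w3'] [495.6  60.1 146.4] [array([ 0. , -0.3]), array([0.5, 0.2]), array([-0.3, -0.1])]
['w2', 'w3'] [495.4  60.7 147.7] [array([ 0.4, -0. ]), array([-0.5,  0. ])]
['w1', 'w2'] [495.5  60.1 146.4] [array([ 0. , -0.4]), array([0.4, 0.2])]
['w1', 'w3'] [495.8  60.1 146.3] [array([-0.,  0.]), array([-0., -0.])]
```

```bash
python3 -m crank '[[[0,0,0.06,0,0,0,0],[0,0,0.06,0,0,0,0],[0,0,0,0,0,0,0],[0,0,0.06,0,0,0,0],[0,0,0,0,0,0,0],[0,0,0,0,0,0,0],[0,0,0,0,0,0,0],[0,0,0,0,0,0,0]]]'
python3 -c "
from h import *
s=sense();print(s['force']);a=capture('wrist');cv2.imwrite('pics/w4.png',a[60:400]);print(bubble());cv2.imwrite('pics/s4.png',cv2.resize(capture('scene')[150:300,220:420],None,fx=4,fy=4))"
```

```text
time_s: 13.95
eef_pos: [495.0, 61.7, 130.6]
ee_rot: [-0.0, 0.626, 0.78, -0.0]
force: [0.1, -0.5, -0.8]
grip_width: -0.001
grip_force: 0.0
[ 0.06436038 -0.4842451  -0.80820737]
{'box': (np.int32(389), np.int32(228), np.int32(135), np.int32(36)), 'bub': np.float64(420.5), 'bw': (np.int64(405), np.int64(436)), 'lines': [(np.int32(408), 13), (np.int32(437), 118), (np.int32(483), 127)]}
```

View pics/s4.png

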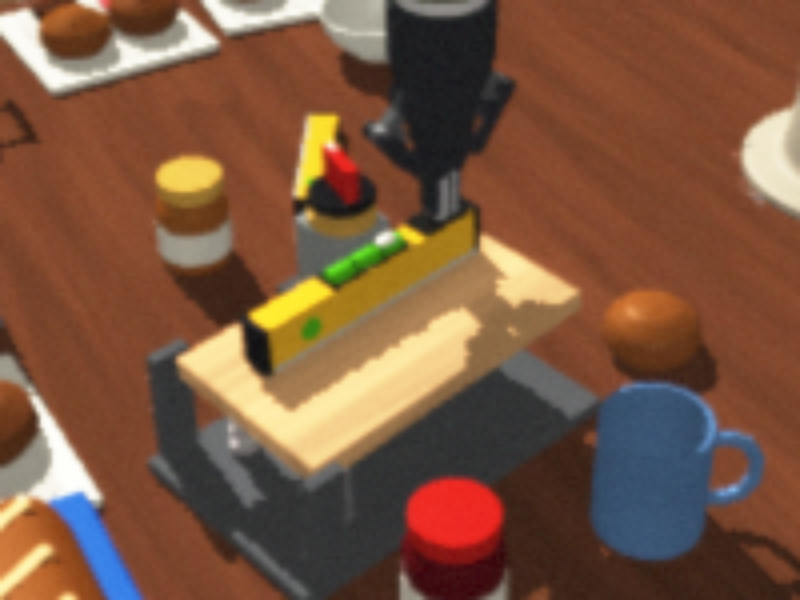

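The scene crop shows the fingertips standing right at the pad end, near (450,215), with the shelf still tilted up and no force. I'll go on down in small steps.

```bash
python3 -m crank '[[[0,0,0.06,0,0,0,0],[0,0,0.06,0,0,0,0],[0,0,0.06,0,0,0,0],[0,0,0,0,0,0,0],[0,0,0,0,0,0,0],[0,0,0,0,0,0,0],[0,0,0,0,0,0,0],[0,0,0,0,0,0,0]]]'
python3 -c "
from h import *
s=sense();print(s['force'],s['wrist_torque']);a=capture('wrist');cv2.imwrite('pics/w5.png',cv2.resize(a[170:320,240:520],None,fx=2.5,fy=2.5,interpolation=cv2.INTER_CUBIC));print(bubble())"
```

```text
time_s: 14.9
eef_pos: [495.0, 61.7, 126.1]
ee_rot: [-0.0, 0.626, 0.78, -0.0]
force: [-2.5, -0.7, 3.8]
grip_width: 0.001
grip_force: 1.6
[-2.52603174 -0.66888543  3.82207577] [-0.12784773  0.47237193  0.03152323]
{'box': (np.int32(387), np.int32(229), np.int32(138), np.int32(37)), 'bub': np.float64(432.0), 'bw': (np.int64(418), np.int64(446)), 'lines': [(np.int32(420), 8), (np.int32(483), 116)]}
```

View pics/w5.png

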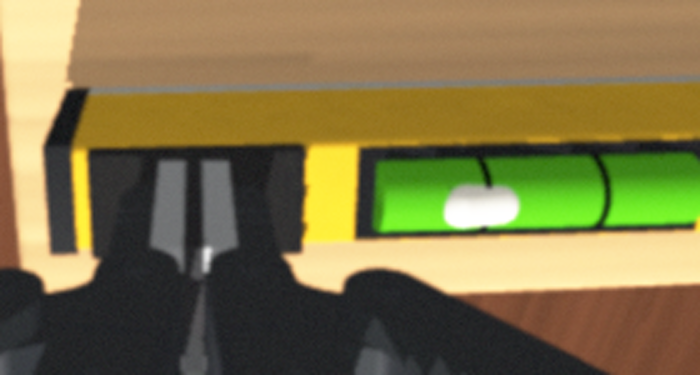

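Contact now: 3.8 N, and the bubble at crop x 482 has left its stop. I'll keep pressing.

```bash
python3 -m crank '[[[0,0,0.06,0,0,0,0],[0,0,0.06,0,0,0,0],[0,0,0.06,0,0,0,0],[0,0,0.06,0,0,0,0],[0,0,0,0,0,0,0],[0,0,0,0,0,0,0],[0,0,0,0,0,0,0],[0,0,0,0,0,0,0]]]'
python3 -c "
from h import *
s=sense();print(s['force'],s['wrist_torque']);print(bubble())"
```

```text
time_s: 15.8
eef_pos: [495.0, 61.7, 120.1]
ee_rot: [0.0, 0.626, 0.78, 0.0]
force: [-3.5, -0.5, 4.0]
grip_width: -0.006
grip_force: 1.9
[-3.53438377 -0.46294386  4.02236717] [-0.11364812  0.55329105  0.00769239]
{'box': (np.int32(385), np.int32(232), np.int32(140), np.int32(35)), 'bub': np.float64(457.0), 'bw': (np.int64(444), np.int64(470)), 'lines': [(np.int32(433), 117), (np.int32(482), 125)]}
```

```bash
python3 -m crank '[[[0,0,0.06,0,0,0,0],[0,0,0.06,0,0,0,0],[0,0,0,0,0,0,0],[0,0,0,0,0,0,0],[0,0,0,0,0,0,0],[0,0,0,0,0,0,0],[0,0,0,0,0,0,0],[0,0,0,0,0,0,0]]]'
python3 -c "
from h import *
s=sense();print(s['force'],s['wrist_torque']);print(bubble())"
```

```text
time_s: 16.65
eef_pos: [495.0, 61.6, 117.8]
ee_rot: [0.0, 0.626, 0.78, 0.0]
force: [-7.0, -0.2, 12.9]
grip_width: 0.004
grip_force: 6.4
[-6.99626585 -0.23970526 12.90258001] [-0.09841314  1.25360866 -0.02561894]
{'box': (np.int32(384), np.int32(233), np.int32(141), np.int32(34)), 'bub': np.float64(466.5), 'bw': (np.int64(453), np.int64(480)), 'lines': [(np.int32(433), 127), (np.int32(482), 126)]}
```

```bash
for i in 1 2; do python3 -m crank '[[[0,0,0,0,0,0,0],[0,0,0,0,0,0,0],[0,0,0,0,0,0,0],[0,0,0,0,0,0,0],[0,0,0,0,0,0,0],[0,0,0,0,0,0,0],[0,0,0,0,0,0,0],[0,0,0,0,0,0,0]]]' >/dev/null
python3 -c "
from h import *
s=sense();print(s['force']);print(bubble())";done
```

```text
[-7.09135223 -0.95765718 12.58738773]
{'box': (np.int32(384), np.int32(233), np.int32(141), np.int32(34)), 'bub': np.float64(466.5), 'bw': (np.int64(453), np.int64(480)), 'lines': [(np.int32(433), 125), (np.int32(482), 126)]}
[-6.90699979 -1.22124458 12.74721909]
{'box': (np.int32(384), np.int32(233), np.int32(141), np.int32(34)), 'bub': np.float64(466.5), 'bw': (np.int64(453), np.int64(480)), 'lines': [(np.int32(433), 129), (np.int32(482), 126)]}
```

```bash
python3 -m crank '[[[0,0,-0.5,0,0,0,0],[0,0,-0.7,0,0,0,0],[0,0,-0.7,0,0,0,0],[0,0,-0.6,0,0,0,0],[-0.87,-0.04,0,0,0,0,40],[-0.8,-0.06,0,0,0,0,60],[-0.8,-0.06,0,0,0,0,60],[-0.8,-0.06,0,0,0,0,60]]]'
python3 -m crank '[[[-0.8,-0.06,0,0,0,0,60],[-0.8,0,0,0,0,0,60],[0,0,0,0,0,0.9,60],[0,0,0,0,0,0.93,60],[0,0,0,0,0,0,60],[0,0,0,0,0,0,60],[0,0,0,0,0,0,60],[0,0,0,0,0,0,60]]]'
python3 - <<'E'
from h import *
m=model('wrist');np.set_printoptions(precision=1,suppress=True)
s=sense();q=s['ee_rot'];M=R.from_quat([*q[1:],q[0]]).as_matrix();a=capture('wrist')
x=a.astype(int);r=((x[...,2]>120)&(x[...,1]<70)&(x[...,0]<70)).astype(np.uint8)
w0=proj(m,(515,-58.5,142));r[:, :int(w0[0])-60]=0;r[:,int(w0[0])+60:]=0;r[:int(w0[1])-60]=0;r[int(w0[1])+60:]=0
ys,xs=np.where(r);print(w0,len(xs),xs.mean(),ys.mean())
(c,sz,ang)=cv2.minAreaRect(np.c_[xs,ys].astype(np.float32));bx=cv2.boxPoints((c,sz,ang));print(c,sz,ang,bx)
print([at(m,*p,142)[:2] for p in bx],at(m,*c,142))
print(s['eef_pos'],s['joints'],np.degrees(np.arctan2(M[1,0],M[0,0])),s['force'])
cv2.imwrite('pics/w6.png',cv2.resize(a[110:300,210:430],None,fx=3,fy=3,interpolation=cv2.INTER_CUBIC))
E
```

```text
time_s: 19.2
eef_pos: [507.7, -20.1, 179.2]
ee_rot: [0.0, 0.626, 0.78, 0.0]
force: [0.1, 0.3, -0.8]
grip_width: 0.678
grip_force: 0.0
time_s: 20.0
eef_pos: [514.5, -58.6, 179.5]
ee_rot: [0.0, 0.72, 0.694, 0.0]
force: [-0.9, -0.1, 0.0]
grip_width: 0.698
grip_force: 0.0
(np.float64(319.69954997292774), np.float64(212.2318013096676)) 1044 318.9568965517241 202.544061302682
(319.0, 206.0) (68.0, 18.0) 90.0 [[310. 172.]
 [328. 172.]
 [328. 240.]
 [310. 240.]]
[array([509.6, -30.3]), array([521.4, -30.8]), array([520.1, -79.3]), array([507.5, -78.8])] [514.7 -54.  142. ]
[514.5 -58.6 179.5] [-0.3  0.3  1.6  0.   1.3 -0.3] 87.94038095631869 [-0.9 -0.1  0. ]
```

View pics/w6.png

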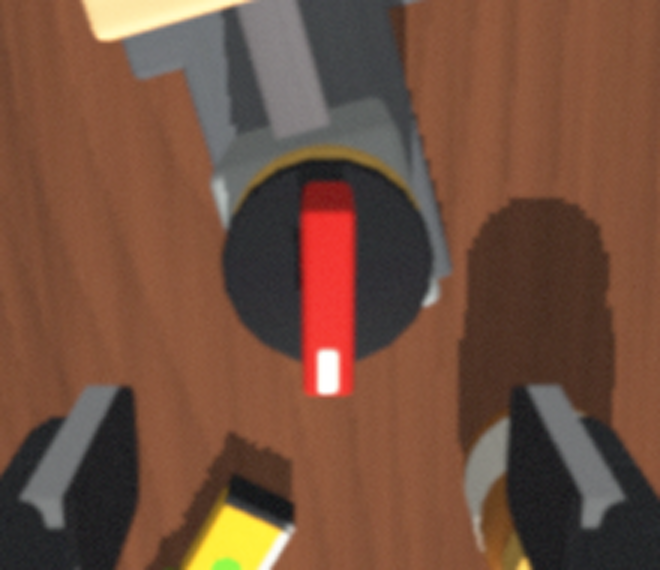

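The knob bar is vertical in the wrist view and centred under the tool, with its top from about (319,180) to (319,242). I'll descend, grip, push and turn about 38° clockwise.

```bash
python3 -m crank '[[[0,0,0.6,0,0,0,60],[0,0,0.6,0,0,0,60],[0,0,0.6,0,0,0,60],[0,0,0.66,0,0,0,40],[0,0,0,0,0,0,0],[0,0,0,0,0,0,0],[0,0,0,0,0,0,0],[0,0,0,0,0,0,0]]]' 70
python3 -m crank '[[[0,0,0.08,0,0,0,0],[0,0,0.08,0,0,0,0],[0,0,0.08,0,0,0,0],[0,0,0.08,0,0,0,0],[0,0,0,0,0,0,0],[0,0,0,0,0,0,0],[0,0,0,0,0,0,0],[0,0,0,0,0,0,0]]]'
```

```text
time_s: 20.85
eef_pos: [515.5, -58.9, 119.1]
ee_rot: [0.001, 0.72, 0.694, 0.001]
force: [4.4, 0.5, 1.3]
grip_width: 0.078
grip_force: 68.6
time_s: 21.65
eef_pos: [515.8, -59.0, 112.3]
ee_rot: [0.002, 0.72, 0.694, 0.001]
force: [0.8, 1.8, 16.2]
grip_width: 0.075
grip_force: 75.4
```

```bash
python3 -m crank '[[[0,0.02,0.02,0,0,0,0],[0,0,0,0,0,0.7,0],[0,0,0,0,0,0.7,0],[0,0,0,0,0,0.7,0],[0,0,0,0,0,0.7,0],[0,0,0,0,0,0,0],[0,0,0,0,0,0,0],[0,0,0,0,0,0,0]]]'
```

```text
time_s: 22.45
eef_pos: [515.8, -59.0, 112.2]
ee_rot: [0.001, 0.841, 0.541, 0.001]
force: [-2.7, 1.8, 21.5]
grip_width: 0.071
grip_force: 77.3
```

```bash
python3 -m crank '[[[0,0,0,0,0,0.7,0],[0,0,0,0,0,0.7,0],[0,0,0,0,0,0.7,0],[0,0,0,0,0,0,0],[0,0,0,0,0,0,0],[0,0,-0.15,0,0,0,0],[0,0,-0.15,0,0,0,40],[0,0,0,0,0,0,40]]]'
python3 -m crank '[[[0,0,0,0,0,0,40],[0,0,-0.8,0,0,0,40],[0,0,-0.8,0,0,0,40],[0,0,-0.8,0,0,-1,0],[0,0,0,0,0,-1,0],[0,0,0,0,0,-1,0],[0,0,0,0,0,-1,0],[0,0,0,0,0,-1,0]]]'
python3 - <<'E'
from h import *
s=sense();q=s['ee_rot'];M=R.from_quat([*q[1:],q[0]]).as_matrix()
print(s['joints'],s['eef_pos'],np.degrees(np.arctan2(M[1,0],M[0,0])),s['force'])
d=np.array([495.5,61,172])-s['eef_pos'];print(M.T@d/25)
print(R.from_euler('z',102.8,degrees=True).as_matrix()[:2,:2].T@d[:2]/25)
E
```

```text
time_s: 23.25
eef_pos: [514.6, -58.7, 117.2]
ee_rot: [-0.0, 0.911, 0.412, -0.0]
force: [-0.1, 0.1, 0.4]
grip_width: 0.406
grip_force: 0.0
time_s: 24.05
eef_pos: [514.6, -58.7, 176.5]
ee_rot: [-0.001, 0.713, 0.701, -0.0]
force: [0.1, 0.5, -0.6]
grip_width: -0.002
grip_force: 0.0
[-3.39976071e-01  3.25992073e-01  1.56785877e+00 -2.19899442e-04
  1.24925369e+00 -3.22014347e-01] [514.56932651 -58.70883198 176.51029572] 88.97484778520268 [ 0.06847346  0.45205692 -0.62048067]
[ 4.773889   -0.84804735  0.18302417]
[ 4.83835083 -0.31703482]
```

```bash
python3 -m crank '[[[0,0,0,0,0,-0.87,0],[0,0,0,0,0,-0.86,0],[0.81,0.06,0,0,0,0,0],[0.81,0.06,0,0,0,0,0],[0.81,0.05,0,0,0,0,0],[0.81,0.05,0,0,0,0,0],[0.8,0.05,0,0,0,0,0],[0.8,0.05,0,0,0,0,0]]]'
python3 -m crank '[[[0,0,0.5,0,0,0,0],[0,0,0.5,0,0,0,0],[0,0,0.5,0,0,0,0],[0,0,0.34,0,0,0,0],[0,0,0.08,0,0,0,0],[0,0,0.08,0,0,0,0],[0,0,0.08,0,0,0,0],[0,0,0,0,0,0,0]]]'
```

```text
time_s: 24.85
eef_pos: [496.0, 61.9, 176.5]
ee_rot: [-0.001, 0.626, 0.78, -0.0]
force: [1.3, 0.6, -0.2]
grip_width: -0.0
grip_force: 0.0
time_s: 25.65
eef_pos: [496.7, 61.0, 125.3]
ee_rot: [0.0, 0.626, 0.78, 0.0]
force: [-3.3, -0.0, 2.4]
grip_width: 0.006
grip_force: 1.6
```

```bash
python3 -m crank '[[[0,0,0.06,0,0,0,0],[0,0,0.06,0,0,0,0],[0,0,0,0,0,0,0],[0,0,0,0,0,0,0],[0,0,0,0,0,0,0],[0,0,0,0,0,0,0],[0,0,0,0,0,0,0],[0,0,0,0,0,0,0]]]'
python3 -c "
from h import *
s=sense();print(s['force']);print(bubble())"
```

```text
time_s: 26.45
eef_pos: [496.7, 61.1, 122.1]
ee_rot: [0.0, 0.626, 0.78, -0.0]
force: [-3.2, -0.7, 2.4]
grip_width: 0.003
grip_force: 1.8
[-3.2209854  -0.65299266  2.37963264]
{'box': (np.int32(383), np.int32(229), np.int32(140), np.int32(36)), 'bub': np.float64(445.0), 'bw': (np.int64(432), np.int64(458)), 'lines': [(np.int32(431), 122), (np.int32(480), 118)]}
```

Not on the foot yet; a little further.

```bash
python3 -m crank '[[[0,0,0.05,0,0,0,0],[0,0,0.05,0,0,0,0],[0,0,0.02,0,0,0,0],[0,0,0,0,0,0,0],[0,0,0,0,0,0,0],[0,0,0,0,0,0,0],[0,0,0,0,0,0,0],[0,0,0,0,0,0,0]]]'
python3 -c "
from h import *
s=sense();print(s['force']);print(bubble())"
```

```text
time_s: 27.3
eef_pos: [496.6, 61.1, 119.8]
ee_rot: [0.0, 0.626, 0.78, -0.0]
force: [-7.6, -1.7, 12.2]
grip_width: 0.004
grip_force: 6.1
[-7.60852238 -1.66070415 12.23338157]
{'box': (np.int32(382), np.int32(231), np.int32(141), np.int32(34)), 'bub': np.float64(455.0), 'bw': (np.int64(442), np.int64(468)), 'lines': [(np.int32(431), 127), (np.int32(479), 117)]}
```

```bash
for i in 1 2; do python3 -m crank '[[[0,0,0,0,0,0,0],[0,0,0,0,0,0,0],[0,0,0,0,0,0,0],[0,0,0,0,0,0,0],[0,0,0,0,0,0,0],[0,0,0,0,0,0,0],[0,0,0,0,0,0,0],[0,0,0,0,0,0,0]]]' >/dev/null; done
python3 -c "
from h import *
s=sense();print(s['force'],s['eef_pos']);print(bubble());cv2.imwrite('pics/w7.png',cv2.resize(capture('wrist')[170:320,240:540],None,fx=2.5,fy=2.5,interpolation=cv2.INTER_CUBIC))"
```

```text
[-6.85732861 -1.17952901 12.36723086] [496.58214497  61.10205221 119.79665208]
{'box': (np.int32(382), np.int32(231), np.int32(141), np.int32(34)), 'bub': np.float64(455.0), 'bw': (np.int64(442), np.int64(468)), 'lines': [(np.int32(431), 127), (np.int32(479), 116)]}
```

View pics/w7.png

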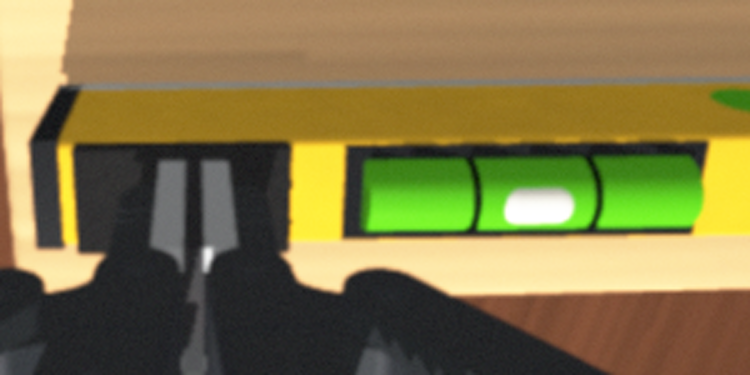

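The bubble, at crop x 503 to 574, sits between the lines at 476 and 598. The fingers rest on the pad with a steady 12 N, so I'm handing in.

```bash
python3 -c "
from rig import *
print(finish_job())"
```

```text
the job is handed in; nothing more can be done
None
```

I handed the job in with the shelf resting on its foot, the level pressed on its pad with a steady 12 N or so, and the bubble centred between its lines; no verdict came back.

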